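# Turn the core pin of a casting mould flat side up

## Task

Three pale silicone mould halves lie on the bench, each with a steel core pin. One pin has a milled flat that is turned off to the side: turn that pin until its flat faces straight up, ready for the mould to be closed, and let go of it. Leave the pin whose flat already faces up as it is; the third pin is plain round and has nothing to set.

Things in the scene. Friction and masses are not known exactly. Their poses are not given: they have to be found in the camera images.
- core_pin (a joint): angle of the pin to turn about its own axis (+x of core_grip): 0 with its flat facing straight up, positive (right-hand) with the flat leaning to the right, seen looking along +x. Starts between 0.5 and 1.0 rad. Friction of about 0.06 N m holds it where it is left; no spring; it turns from -1.6 to 1.6 rad and cannot be lifted out.
- core_grip (a point): point on that pin's axis, 70 mm above the bench, midway along the place to grip it: a level steel rod, 28 mm in diameter, free for 45 mm each way between two ears of its mould. x runs along the pin, away from the robot within 0.35 rad, to the end with the flat; z stands square out of the flat (straight up when done) and turns with the pin.
- core_flat (a point): centre of that pin's milled flat, 99 mm from core_grip along x, 2 mm from the axis; 50 mm long, 28 mm wide, cut 12 mm deep, on the end that sticks out. Axes as core_grip. Its mould, fixed to the bench, is pale silicone: a base 150 (along the pin) x 100 x 20 mm high, and two ears 22 mm thick, 56 mm wide, up to 89 mm above the bench.
- ready_pin (a joint): angle of the other pin with a flat, in a second mould of the same kind, its centre over 150 mm away: same sense, about 0 because its flat already faces up. It turns as easily and is to be left as it is. The third mould's pin is plain round, has no flat and does not turn.

How it is judged:
At the end, for the whole second after the job is handed in: The turned pin's flat faces straight up to within 0.2 rad (11 degrees) and is at rest, and the flat of the other flatted pin still faces up to within 0.2 rad (value of joint core_pin between -0.2 and 0.2 rad and velocity of joint core_pin between -0.05 and 0.05 rad/s and value of joint ready_pin between -0.2 and 0.2 rad); the robot touches nothing.
It also fails if it takes over 29 s, if anything falls off the work surface, if the arm or the gripper's body presses on something with over 40 N, if the wrist force passes 120 N, or if a joint passes its speed limit or range.

## Robot

A 6-joint arm with a two-finger parallel gripper is mounted at the origin on the work surface. World frame = base frame: x ahead of the robot, y to its left, z up, the work surface at z = 0. Lengths are in m, angles in rad, forces in N, time in s.
With the tool pointing down it reaches from about 0.275 to 0.85 m from the base axis. Payload 19 kg.
Tool frame: the origin (TCP) lies at the very end of the fingers, on their centre line; the grasp point (between the pads) lies 19 mm behind it (env.grasp_offset is the distance from the TCP to the grasp point, in m); z points along the fingers, y is the direction in which the jaws open and shut (so a half turn about z gives the same grasp; the last joint's range is limited). The gripper opens to 85 mm and grips with 20 to 120 N. Pads are 22 mm wide; open, the fingers measure 114 mm over their backs; the gripper's body (76 mm by 85 mm) begins 54 mm behind the grasp point. The pads swing forward as they close: fully open they stand 13 mm farther back than shut.
Start: joints at [-1.291, 0.15, 1.437, -0, 1.554, -0.134], TCP at [0.231, -0.526, 0.231] pointing down, gripper open.
Joint ranges: [-2.8, 2.8], [-0.68, 2.1], [0.12, 2.68], [-1.39, 4.53], [0.16, 2.79], [-2.81, 2.81]. Speed limits (rad/s): [1.89, 1.89, 2.22, 3.01, 3.01, 3.01].

## Interface

Orientations are given as [roll, pitch, yaw] about the fixed x, y, z axes, in that order (R = Rz(yaw) Ry(pitch) Rx(roll)).
In Python, from plant import sensors, vision, env gives the robot as it stands. The module is installed in compiled form; this text tells all that it offers.
- The arm moves only by the tool apply_moves, never from a script. Its argument "series" is text: rows parted by semicolons, each of 5 numbers parted by spaces: the shift along the world's x, y, z in cm, then the turn about the world's z in degrees, then the gripper command: -1 is shut, 1 is fully open, values between are in proportion. A call has exactly 8 rows; each row shifts and turns the commanded pose from where the row before left it; what a row does not reach is not made up. A row lasts 1/8 s, in which the tool goes at most 62.5 mm and 10.7 degrees, less where a joint would pass 70% of its speed; a pose out of reach is approached as far as the arm can. A call is refused whole if a number of a shift passes 6.25 or a number of a turn 10.7, either way. A call with a gripper value outside its range is refused whole. The fingers move at their own pace and stop on an object; the grip force is fixed at half the most. Time passes only in rows, so rows that do not move let the fingers close, or fill a call up. It gives the time, the measured TCP pose, the force and the opening at its end, in the units of the state.
- sensors.get_state(): the state, without advancing time (a new reading comes with each control period).
- vision.capture(name): name is "scene" or "top" or "wrist"; returns (picture, depth): 420x560x3 uint8, red, green, blue; 420x560 float32, m along the optical axis (not along the pixel's ray), 0 where there is no reading.
- vision.camera_params(name): a dict with "camera_matrix" (3x3 intrinsics, pixels), "cam_to_world" (4x4, takes a point from camera to world coordinates); the wrist camera has in their place "hand_eye" (4x4, takes a point from camera to tool coordinates, whose origin is the TCP and whose axes are the flange's). Camera axes: x right, y down, z forward; pixel columns grow to the right and rows downward; lengths in m; the calibration is good to about 2 mm. A picture is of the moment at which its call begins: read the wrist's pose just before it. camera_params takes no time and is no camera call.
- env.finish_job(): hands the job in, once; it reports no verdict.
Trained networks look in the newest picture that a camera, given by its name, has taken for a name from the list of things; names that differ only in an ending like _2 or _b are one class to them, and where a whole thing is asked for, a point or a joint stands for the part that bears it (a point fixed in the world has none). Each returns a list of dicts, best first, with "p" (0 to 1); they miss things now and then, are a little off and sometimes report something else, mostly with a low value. They report only what shows in the picture. A call takes as long as a camera call.
- vision.spot_in(camera, query): "bbox" ([centre column, centre row, width, height] in pixels, round what is visible of it).
- vision.cut_out(camera, query): "region" (420x560 bool, what is visible of it) and "bbox" ([centre column, centre row, width, height] in pixels, round what is visible of it).
The state is a dict: "time_s": time; "joint_pos": joint angles; "qvel": joint speeds; "joint_torque": joint torques, N m; "ee_pos": TCP position; "ee_rot": TCP orientation; "contact_force": force on the tool from outside, world axes, zero at the start; "wrist_torque": the same for the moment, N m; "finger_gap": finger opening in m.
Only numpy, scipy, OpenCV 4.12 (cv2) and the standard library are available. Lean on these libraries where they do the work, as an engineer would, in place of code of your own. Each camera call takes 0.05 s, during which the arm holds its last target. There are 200 camera calls.

## Working session

There is one attempt and no reset: what is moved stays moved. The work goes in short steps, Python scripts to look and compute and a tool call to move; the robot and the scene stay as the last step left them, time stands still between calls to the robot, and variables do not carry over. Pictures are saved under pics/ and viewed, about 8 in all and at most 12, crops included, and the job is handed in when it is done.

Besides the shell and the picture viewer there is one more tool, called after ">>>" as name(argument=value, ...), one argument or row to a line, values as JSON. apply_moves: Moves the arm, as the interface text tells. Its arguments: {"type":"object","properties":{"series":{"type":"string"}},"required":["series"]}

```bash
mkdir -p pics
cat > h.py <<'E'
import numpy as np, cv2
from plant import sensors, vision, env
def save(n,im): cv2.imwrite('pics/'+n+'.png',cv2.cvtColor(im,cv2.COLOR_RGB2BGR))
def rpy(r):
    from scipy.spatial.transform import Rotation as R
    return R.from_euler('xyz',r).as_matrix()
def pose(c,st=None):
    p=vision.camera_params(c)
    if 'cam_to_world' in p: return p['camera_matrix'],np.array(p['cam_to_world'])
    T=np.eye(4);T[:3,:3]=rpy(st['ee_rot']);T[:3,3]=st['ee_pos']
    return p['camera_matrix'],T@np.array(p['hand_eye'])
def cloud(depth,K,T):
    v,u=np.mgrid[:420,:560];K=np.array(K)
    P=np.stack([(u-K[0,2])/K[0,0]*depth,(v-K[1,2])/K[1,1]*depth,depth],-1)
    W=P@T[:3,:3].T+T[:3,3]; W[depth<=0]=np.nan
    return W
E
python3 - <<'E'
from h import *
out=[]
for c in ('top','scene'):
    im,d=vision.capture(c);K,T=pose(c);W=cloud(d,K,T);np.savez('pics/'+c,im=im,d=d,W=W)
    print(c,T[:3].round(3).tolist(), np.round(K,1).tolist())
    for q in ('core_flat','core_grip','ready_pin'):
        for r in vision.cut_out(c,q):
            m=r['region']; print(q,round(r['p'],2),np.round(r['bbox']),np.nanmedian(W[m],axis=0).round(3),np.nanpercentile(W[m][:,2],[5,50,95]).round(3))
    out.append(im)
save('both',np.vstack(out)[:, :]) if False else (save('top',out[0]),save('scene',out[1]))
print(sensors.get_state())
E
```

```text
top [[-0.025, -0.994, 0.108, 0.434], [-1.0, 0.026, 0.01, 0.012], [-0.012, -0.107, -0.994, 1.172]] [[496.9, 0.0, 281.5], [0.0, 496.9, 203.9], [0.0, 0.0, 1.0]]
core_flat 0.77 [180. 195.  28.  96.] [0.571 0.25  0.081] [0.021 0.081 0.087]
core_grip 0.69 [179. 194.  23.  93.] [0.575 0.251 0.082] [0.065 0.082 0.087]
ready_pin 0.9 [409. 197.  37.  92.] [ 0.56  -0.256  0.081] [0.071 0.081 0.088]
scene [[-0.879, 0.299, -0.37, 0.875], [0.476, 0.523, -0.707, 0.571], [-0.018, -0.798, -0.603, 0.585]] [[384.9, 0.0, 276.1], [0.0, 384.9, 204.8], [0.0, 0.0, 1.0]]
core_flat 0.9 [342. 301.  99.  76.] [0.585 0.259 0.082] [0.059 0.082 0.087]
core_grip 0.74 [345. 300.  95.  70.] [0.584 0.26  0.082] [0.071 0.082 0.087]
ready_pin 0.73 [236. 162.  69.  39.] [ 0.565 -0.249  0.075] [0.061 0.075 0.087]
{'time_s': 0.4, 'joint_pos': array([-1.29100920e+00,  1.50545510e-01,  1.43748422e+00, -3.41802869e-05,
        1.55381661e+00, -1.33963232e-01]), 'qvel': array([ 0.00192151, -0.00138256,  0.0014274 , -0.00084621, -0.00126598,
        0.00065765]), 'joint_torque': array([-1.81329575e-03, -7.12090373e+01, -5.70526636e+01, -1.76547355e-04,
        2.78283442e-03,  1.48889575e-05]), 'ee_pos': array([ 0.23114874, -0.52641974,  0.23119868]), 'ee_rot': array([-3.14133668e+00, -1.33355296e-08,  4.13750945e-01]), 'contact_force': array([-0.4610857 ,  0.05102729,  0.18857106]), 'wrist_torque': array([-0.01677827, -0.01622286, -0.00913867]), 'finger_gap': 0.08595462161755571}
```

View pics/top.png

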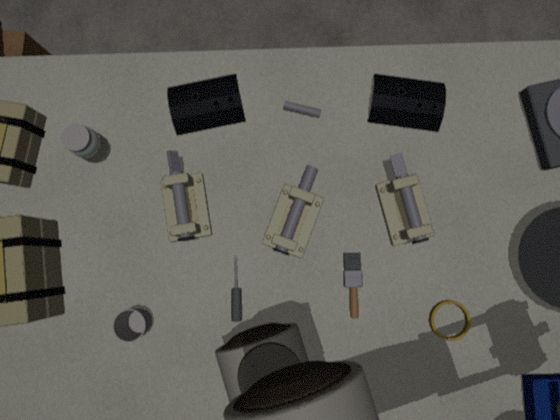

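View pics/scene.png

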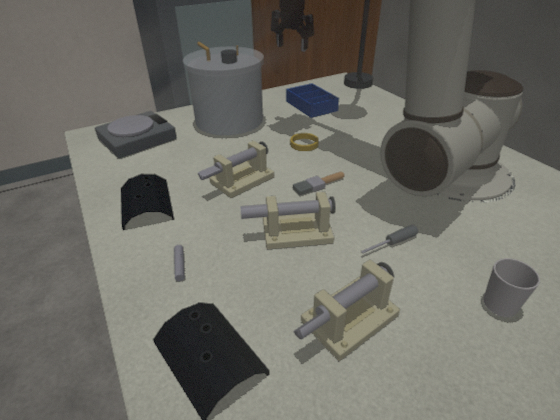

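The top view shows the left mould (pin 180,195) with its flat end at (173,160) looking narrow and tilted. The right one (409,197) shows a broad bright flat at (398,164), and the middle pin (297,210) is round. In the scene view, the same left pin is the near one, with its end at (305,328). Next I'll measure the axes and flats of both flatted pins.

```bash
cat > m.py <<'E'
from h import *
from scipy.optimize import least_squares
def fit(W,m,name):
    P=W[m];P=P[np.isfinite(P).all(1)&(P[:,2]>.055)&(P[:,2]<.1)]
    xy=P[:,:2];c=np.median(xy,0);u=np.linalg.svd(xy-c,full_matrices=False)[2][0];u*=np.sign(u[0])
    # axis refine: cylinder r=14mm on the shaft part, params: y-offset, yaw, z
    s=(xy-c)@u
    sh=P[(s<np.percentile(s,65))]
    def res(q):
        d=np.array([np.cos(q[1]),np.sin(q[1])]);n=np.array([-d[1],d[0]])
        return np.hypot((sh[:,:2]-c)@n-q[0],sh[:,2]-q[2])-.014
    q=least_squares(res,[0,np.arctan2(u[1],u[0]),.07],loss='soft_l1',f_scale=.001).x
    d=np.array([np.cos(q[1]),np.sin(q[1])]);n=np.array([-d[1],d[0]]);o=c+n*q[0]
    a=(xy-o)@d;b=(xy-o)@n;e=a.max()
    print(name,'yaw',q[1].round(3),'z',q[2].round(4),'end',(o+d*np.percentile(a,99)).round(4),'flat centre',(o+d*(np.percentile(a,99)-.025)).round(4),'len',np.ptp(a).round(3))
    k=(a>np.percentile(a,99)-.044)&(a<np.percentile(a,99)-.006)
    for lo in range(-16,16,4):
        j=k&(b*1e3>=lo)&(b*1e3<lo+4)
        if j.sum(): print('  left',lo+2,'mm: n',j.sum(),'z',np.median(P[j][:,2]).round(4))
E
python3 - <<'E'
from m import *
z=[]
for c in ('top','scene'):
    f=np.load('pics/'+c+'.npz');im,W=f['im'],f['W']
    vision.capture(c)
    for q in ('core_flat','ready_pin'):
        r=vision.cut_out(c,q)[0];fit(W,r['region'],c+' '+q)
        x,y,w,h=r['bbox'];x,y=int(x),int(y)
        z.append(cv2.resize(im[max(0,y-60):y+60,x-60:x+60],(390,290),interpolation=cv2.INTER_CUBIC))
save('crops',np.vstack([np.hstack(z[:2]),np.hstack(z[2:])]))
E
```

```text
top core_flat yaw 0.148 z 0.0711 end [0.6802 0.2662] flat centre [0.6555 0.2625] len 0.204
  left -10 mm: n 11 z 0.0624
  left -6 mm: n 34 z 0.0651
  left -2 mm: n 38 z 0.0702
  left 2 mm: n 43 z 0.0783
  left 6 mm: n 30 z 0.0827
  left 10 mm: n 22 z 0.0805
  left 14 mm: n 6 z 0.0763
top ready_pin yaw 0.216 z 0.0716 end [ 0.6579 -0.2378] flat centre [ 0.6335 -0.2431] len 0.202
  left -14 mm: n 3 z 0.0717
  left -10 mm: n 29 z 0.0724
  left -6 mm: n 29 z 0.0741
  left -2 mm: n 30 z 0.0728
  left 2 mm: n 28 z 0.0736
  left 6 mm: n 34 z 0.0736
  left 10 mm: n 28 z 0.0732
  left 14 mm: n 30 z 0.073
scene core_flat yaw 0.142 z 0.0719 end [0.6857 0.2674] flat centre [0.661  0.2639] len 0.204
  left -10 mm: n 1 z 0.0627
  left -6 mm: n 4 z 0.0665
  left -2 mm: n 8 z 0.0721
  left 2 mm: n 11 z 0.0798
  left 6 mm: n 39 z 0.0837
  left 10 mm: n 81 z 0.0817
  left 14 mm: n 103 z 0.0757
scene ready_pin yaw 0.223 z 0.0722 end [ 0.6642 -0.2345] flat centre [ 0.6398 -0.24  ] len 0.199
  left -14 mm: n 1 z 0.0729
  left -10 mm: n 6 z 0.0736
  left -6 mm: n 11 z 0.0745
  left -2 mm: n 15 z 0.0737
  left 2 mm: n 11 z 0.0746
  left 6 mm: n 15 z 0.0744
  left 10 mm: n 17 z 0.0742
  left 14 mm: n 38 z 0.0712
```

View pics/crops.png

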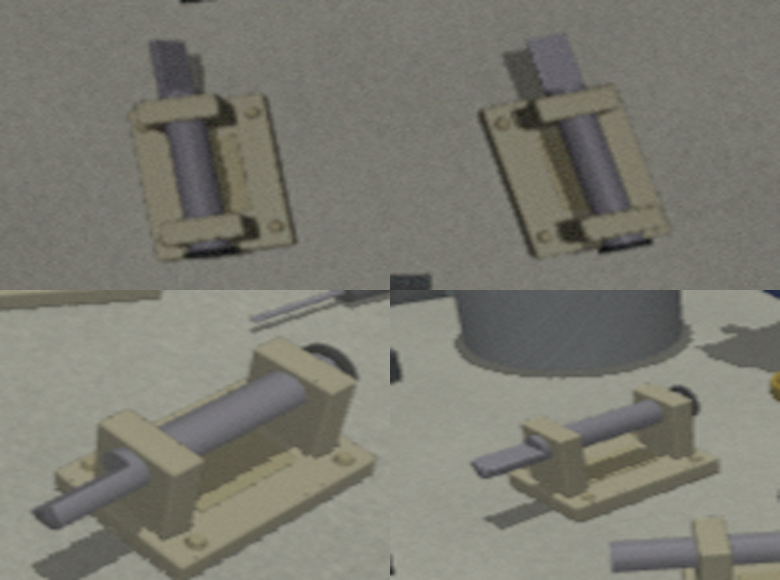

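Left pin confirmed as the one to turn: its flat leans right at about 0.9 rad, with the high edge about 7 mm left of the axis. The right pin's flat is level. The plan is to press the shut fingertips on the flat's high edge and follow its arc left and down until the flat lies level against the tips. First I travel above it.

>>> apply_moves(
  series="2.68 4.93 0 -0.96 -1;2.68 4.93 0 -0.96 -1;2.68 4.93 0 -0.96 -1;2.68 4.93 0 -0.96 -1;2.68 4.93 0 -0.96 -1;2.68 4.93 0 -0.96 -1;2.68 4.93 0 -0.96 -1;2.68 4.93 0 -0.96 -1",
)

```text
time_s: 1.7
ee_pos: [0.4461, -0.1303, 0.2315]
ee_rot: [3.141, -0.001, 0.279]
contact_force: [0.7, -0.6, -0.1]
finger_gap: -0.0004
```

>>> apply_moves(
  series="2.68 4.93 0 -0.96 -1;2.68 4.93 0 -0.96 -1;2.68 4.93 0 -0.96 -1;2.68 4.93 0 -0.96 -1;2.68 4.93 0 -0.96 -1;2.68 4.93 0 -0.96 -1;2.68 4.93 0 -0.96 -1;2.68 4.93 0 -0.96 -1",
)

```text
time_s: 2.7
ee_pos: [0.6606, 0.2641, 0.2312]
ee_rot: [-3.142, -0.0, 0.145]
contact_force: [0.5, -1.4, 1.7]
finger_gap: -0.0004
```

Run:
```python
from m import *
s=sensors.get_state();im,d=vision.capture('wrist');K,T=pose('wrist',s);W=cloud(d,K,T)
print(s['time_s'],s['ee_pos'],s['ee_rot'],s['finger_gap'],s['contact_force'])
for r in vision.cut_out('wrist','core_flat')[:2]:
    print(r['p'],r['bbox']); fit(W,r['region'],'wrist')
save('wrist1',im)
```

```text
2.7 [0.66063385 0.26412206 0.23122672] [-3.14157340e+00 -2.15847139e-04  1.45255443e-01] -0.0004095841703729003 [ 0.51316634 -1.42375815  1.73366956]
0.64 [280.1, 265.1, 31.8, 204.5]
wrist yaw 0.204 z 0.0665 end [0.6816 0.2765] flat centre [0.6571 0.2714] len 0.204
  left -14 mm: n 168 z 0.0645
  left -10 mm: n 181 z 0.0704
  left -6 mm: n 188 z 0.0767
  left -2 mm: n 194 z 0.0811
  left 2 mm: n 182 z 0.0784
  left 6 mm: n 43 z 0.0745
```

View pics/wrist1.png

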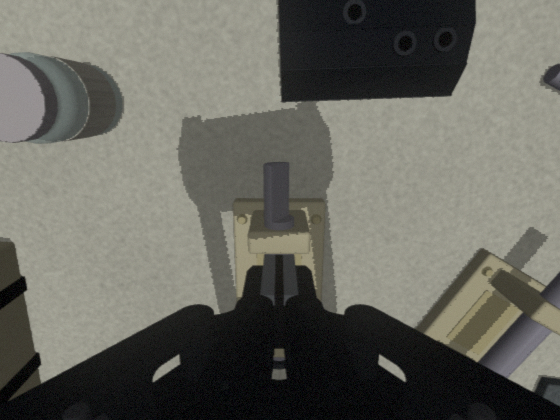

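The wrist view shows the pin end at (277,165)-(277,225), straight ahead of the fingers and aligned with the tool. The network region took in some of the fingers, so the fitted axis is off. The high edge at y≈0.270, z≈0.082 still agrees with the other views. Now I descend to just above contact.

>>> apply_moves(
  series="0 0 -3 0 -1;0 0 -3 0 -1;0 0 -3 0 -1;0 0 -3 0 -1;0 0 -1.5 0 -1;0 0 -0.8 0 -1;0 0 0 0 -1;0 0 0 0 -1",
)

```text
time_s: 3.8
ee_pos: [0.6604, 0.2625, 0.0894]
ee_rot: [-3.141, -0.001, 0.146]
contact_force: [0.7, -0.2, 0.2]
finger_gap: -0.0001
```

>>> apply_moves(
  series="0 0 -0.2 0 -1;0 0 -0.1 0 -1;0 0 -0.1 0 -1;0 0 -0.1 0 -1;0 0 -0.1 0 -1;0 0 0 0 -1;0 0 0 0 -1;0 0 0 0 -1",
)

```text
time_s: 4.8
ee_pos: [0.66, 0.2623, 0.0823]
ee_rot: [-3.142, -0.0, 0.146]
contact_force: [-0.1, 0.2, -0.2]
finger_gap: 0.0002
```

>>> apply_moves(
  series="0 0 -0.1 0 -1;0 0.1 -0.1 0 -1;0 0.1 -0.1 0 -1;0 0.1 -0.1 0 -1;0 0.1 -0.1 0 -1;0 0 0 0 -1;0 0 0 0 -1;0 0 0 0 -1",
)

```text
time_s: 5.8
ee_pos: [0.66, 0.2665, 0.0778]
ee_rot: [-3.141, -0.0, 0.146]
contact_force: [-3.2, 0.6, 6.1]
finger_gap: -0.0002
```

>>> apply_moves(
  series="0 0.1 -0.1 0 -1;0 0.05 -0.1 0 -1;0 0.05 -0.1 0 -1;0 0.05 -0.1 0 -1;0 0 0 0 -1;0 0 0 0 -1;0 0 0 0 -1;0 0 0 0 -1",
)

```text
time_s: 6.8
ee_pos: [0.6598, 0.2691, 0.0735]
ee_rot: [-3.141, 0.0, 0.146]
contact_force: [-5.1, 0.4, 4.9]
finger_gap: -0.0002
```

Run:
```python
from h import *
s=sensors.get_state();im,d=vision.capture('wrist');im2,d2=vision.capture('scene')
print(s['time_s'],s['ee_pos'],s['contact_force'],s['wrist_torque'])
a=cv2.resize(im[60:300,180:400],(390,425));b=cv2.resize(im2[240:400,260:420],(400,425),interpolation=cv2.INTER_CUBIC)
save('press',np.hstack([a,b]))
```

```text
6.8 [0.65980223 0.26906428 0.07354139] [-5.09485893  0.44214968  4.87598451] [0.08631211 0.6873066  0.06788993]
```

View pics/press.png

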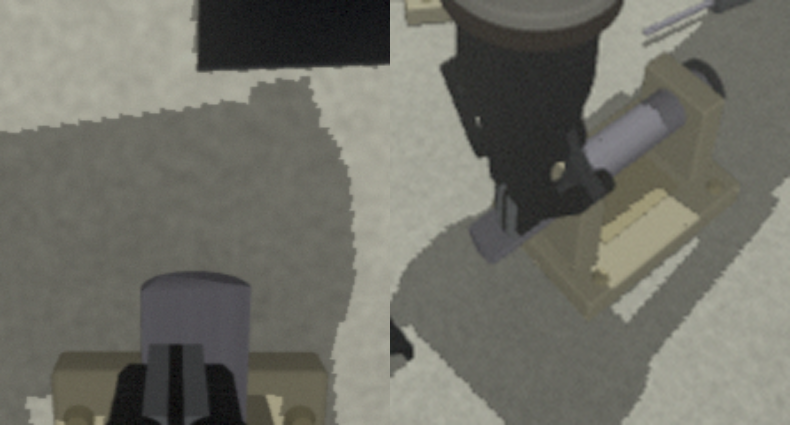

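The flat now looks nearly level: in the wrist crop it is a broad face at (195,320). The force is low. I'll press about 1.5 mm more, then lift and measure.

>>> apply_moves(
  series="0 0 -0.1 0 -1;0 0 -0.05 0 -1;0 0 0 0 -1;0 0 0 0 -1;0 0 1 0 -1;0 0 4 0 -1;0 0 5 0 -1;0 0 5 0 -1",
)

```text
time_s: 7.9
ee_pos: [0.6599, 0.2686, 0.2239]
ee_rot: [3.142, -0.0, 0.146]
contact_force: [0.6, -0.3, 0.4]
finger_gap: 0.0001
```

>>> apply_moves(
  series="-4 -4 0 0 -1;-5 -3 0 0 -1;-5 -3 0 0 -1;-5 -3 0 0 -1;-4 -2 0 0 -1;0 0 0 0 -1;0 0 0 0 -1;0 0 0 0 -1",
)

```text
time_s: 8.9
ee_pos: [0.4306, 0.1191, 0.2217]
ee_rot: [-3.141, 0.0, 0.146]
contact_force: [0.9, -0.5, 0.0]
finger_gap: 0.0002
```

Run:
```python
from m import *
z=[];s=sensors.get_state();print(s['time_s'],s['ee_pos'],s['contact_force'])
for c in ('top','scene'):
    im,d=vision.capture(c);K,T=pose(c);W=cloud(d,K,T)
    for q,ctr,yaw,zz in (('core',(.655,.2625) if c=='top' else (.661,.264),.145,.0715),('ready',(.6335,-.243) if c=='top' else (.640,-.240),.22,.0715)):
        d_=np.array([np.cos(yaw),np.sin(yaw)]);n=np.array([-d_[1],d_[0]])
        r=W[...,:2]-np.array(ctr);a=r@d_;b=r@n
        m=(abs(a)<.019)&(abs(b)<.011)&(W[...,2]>.05)&(W[...,2]<.1)
        if m.sum()<10: print(c,q,m.sum());continue
        B,Z=b[m],W[...,2][m]
        p=np.polyfit(B,Z,1);k=abs(Z-np.polyval(p,B))<.003;p=np.polyfit(B[k],Z[k],1)
        print(c,q,'angle',np.arctan(p[0]).round(3),'z0',p[1].round(4),'n',k.sum(),m.sum(),'rms',np.std(Z[k]-np.polyval(p,B[k])).round(4))
    z.append(cv2.resize(im[100:300,100:460] if c=='top' else im[130:390,180:420],(400,300),interpolation=cv2.INTER_CUBIC))
save('after',np.hstack(z))
```

```text
8.9 [0.43060796 0.11910165 0.22170769] [ 0.86041823 -0.4898042   0.00551732]
top core angle 0.052 z0 0.0728 n 140 166 rms 0.0014
top ready angle -0.004 z0 0.0737 n 147 166 rms 0.0015
scene core angle 0.026 z0 0.0737 n 286 286 rms 0.0008
scene ready angle 0.02 z0 0.0743 n 67 70 rms 0.0008
```

View pics/after.png

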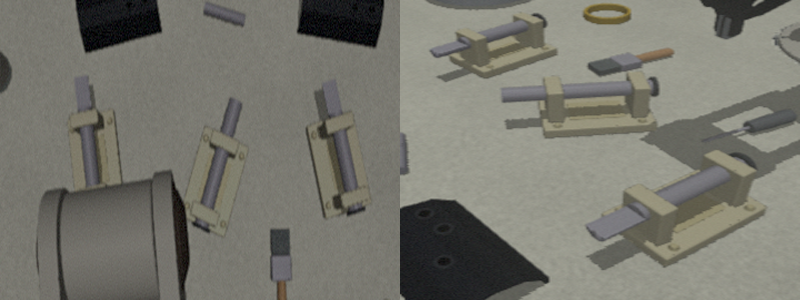

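Both flats now face up: core at (83,92) in the top view and (612,225) in the scene view, ready at (330,95). Core measures 0.03–0.05 rad and ready about 0.01, and the gripper is clear. Handing in.

```bash
python3 -c "
from plant import env; print(env.finish_job())"
```

```text
the job is handed in; nothing more can be done
None
```

The pin in the left mould now has its flat facing up, and the job is handed in; the interface gives no verdict. I pressed the shut fingertips on the flat's high edge and followed it left and down until it was level. Then I lifted clear and backed away.

**Last checks (limit 0.2 rad):**

| Pin | Top camera | Scene camera |
|---|---|---|
| Turned pin | 0.05 rad | 0.03 rad |
| Ready pin (not touched) | about 0 rad | 0.02 rad |

- **Force and time:** the highest force I read was about 7 N. There was no reading at the bottom of the final press. The clock stood at about 9 s of the 29 s allowed.
- **Clearance:** the arm is clear of everything, with a contact force reading under 1 N.

**What disagreed:**
- The first wrist-camera fit of the pin's axis was about 8 mm and 0.06 rad off, probably because the network's region took in part of the fingers. I used only its high-edge position, which matched the other views.
- The top and scene cameras differed by about 5 mm along the pin, and both read about 1–2 mm high. Neither affected the result.

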